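Balance the counter scale with ring weights

TASK

Find what the steel shaker on the two-pan scale weighs: take ring weights from the wooden board and lower them gently, one after another, over the post of the empty tray, each right down onto the tray or the ring below it, until the needle comes to rest between the two bold marks of the dial. Leave the weights you do not need on the board, and leave the shaker and the other things alone.

Things in the scene. Friction and masses are not known exactly. Their poses are not given: they have to be found in the camera images.
- scale: two-pan counter scale, fixed: white base 120 x 290 x 40 mm, in its middle a round dial (86 mm) on a low column, tilted up to the robot, 115 mm high. Origin: centre of the underside. Its round trays (88 mm across, 5 mm thick) stand 100 mm either side along its y axis: the shaker's at +y, the one for weights at -y. As one sinks the other rises
- tray: the tray for weights, origin at the centre of its underside (80 mm above the worktop at first), top 5 mm above that. It sinks up to 30 mm to a firm stop and springs back; pressing it off its upper rest takes 1 to 3 N, to the stop up to 7 N (less when loaded). The scale is delicate: 15 N on tray or post is too much. It bears a post (see tray_mid)
- tray_mid (a point): centre of the tray's top. A round steel post, 12 mm thick, rises 58 mm above this height, but 6 mm off this centre, to a side that is not measured, differs every time and then stays: feel for it with the ring. A ring resting on the post's end pushes the tray down; once its hole meets the post (1.5 mm play all round) the tray springs up
- needle (a joint): the dial's black needle, rad: 0 with the tray for weights fully up, 1.8 at its lower stop, 0.06 per mm that the tray sinks; seen from the robot it swings left to right. The two bold marks are at 0.5 and 1.4. It settles within 1 s. Each ring adds about 0.72 once it has left 0. Two or three rings are needed, depending on the shaker
- load_tray: the shaker's tray, origin at the centre of its underside, like the other tray but without a post
- shaker_c (a point): closed steel shaker, 47 mm across, 100 mm high, standing on its tray, of unknown weight (0.25 to 0.5 kg); this point is its centre
- board: fixed wooden board 70 x 260 x 10 mm; origin at the centre of its underside. The four ring weights stand on it in a row along its y axis, about 62 mm apart, with room for fingers on its x sides
- weight1_c (a point): plain steel ring weight, 46 mm across, 16 mm high, 150 g, with a straight hole of 15 mm diameter through its middle; this point is its centre (8 mm above its underside), z along the hole. All four are alike
- weight2_c (a point): plain steel ring weight, 46 mm across, 16 mm high, 150 g, with a straight hole of 15 mm diameter through its middle; this point is its centre (8 mm above its underside), z along the hole. All four are alike
- weight3_c (a point): plain steel ring weight, 46 mm across, 16 mm high, 150 g, with a straight hole of 15 mm diameter through its middle; this point is its centre (8 mm above its underside), z along the hole. All four are alike
- weight4_c (a point): plain steel ring weight, 46 mm across, 16 mm high, 150 g, with a straight hole of 15 mm diameter through its middle; this point is its centre (8 mm above its underside), z along the hole. All four are alike
- mug: bystander: white mug, 86 x 115 x 112 mm, origin at the centre of its underside
- dish: bystander: small white sauce dish, 74 mm across, 20 mm high, origin at the centre of its underside
- cup: bystander: pale wooden cup, 52 mm across, 53 mm high, origin at the centre of its underside
Mind the look-alikes: they are no part of the job. What is shaped like the part that bears weight3_c but orange or purple is not meant.

How it is judged:
By the outcome, as a careful person would: the job done as asked, in the order asked, and still so for the second after the job is handed in, with the robot touching nothing.
It also fails if it takes over 72 s, if anything falls off the work surface, if the arm or the gripper's body presses on something with over 40 N, if the wrist force passes 120 N, or if a joint passes its speed limit or range.

ROBOT

A 7-joint arm with a two-finger parallel gripper is mounted at the origin on a cart in front of the work surface, level with it; the furniture and walls round the work are solid. World frame = base frame: x ahead of the robot, y to its left, z up, the work surface at z = 0. Lengths are in m, angles in rad, forces in N, time in s.
With the tool pointing down it reaches from about 0.4 to 0.875 m from the base axis. Payload 6.5 kg.
Tool frame: the origin (TCP) lies on the front face of the gripper's body, between the roots of the fingers; the fingertips stand 73 mm ahead of it and the grasp point (between the pads) lies 54 mm ahead of it; z points along the fingers, y is the line along which they close (so a half turn about z gives the same grasp; the last joint's range is limited). The gripper opens to 85 mm and grips with 20 to 120 N. Pads are 22 mm wide; open, the fingers measure 114 mm over their backs; the gripper's body (76 mm by 85 mm) begins 54 mm behind the grasp point. The pads swing forward as they close: fully open they stand 13 mm farther back than shut.
Start: joints at [-1.394, 0.536, -0.004, 1.538, 0.003, 1.067, -0.071], TCP at [0.156, 0.631, 0.304] pointing down, gripper open.
Joint ranges: [-2.7, 2.7], [-0.37, 2.16], [-1.27, 1.26], [0.24, 2.4], [-1.31, 4.45], [0.19, 1.91], [-2.76, 2.76]. Speed limits (rad/s): [2.39, 2.39, 3.14, 3.14, 3.14, 3.14, 3.14].

INTERFACE

Orientations are given as a unit quaternion [w, x, y, z].
In Python, from plant import arm, snapshot, get_calibration, job gives the robot as it stands.
- The arm moves only by the tool carry_out, never from a script. Its argument "plan" is a list that holds one entry, the list of rows, each a list of 5 numbers: the opening, from 0 (shut) to 1 (fully open), then the shift along the world's x, y, z in mm, then the turn about the world's z in rad. In form: [[[hand, dx, dy, dz, turn], ...]]. A call has 1 to 10 rows; each row is the pose to reach, as a shift and turn from the pose commanded when the call began; what a row does not reach only later rows make up. A row lasts 1/10 s, in which the tool goes at most 50 mm and 8.59 degrees, less where a joint would pass 70% of its speed; a pose out of reach is approached as far as the arm can. A call with a gripper value outside its range is refused whole. The fingers move at their own pace and stop on an object; "newtons" is the grip in N (left out, the last holds). Time passes only in rows, so rows that repeat a pose let the fingers close. It gives the time, the measured TCP pose, the force, the opening and the grip force at its end, in the units of the state.
- arm.read_state(): the state, without advancing time (a new reading comes with each control period).
- snapshot(name): name is "scene" or "top" or "wrist"; returns the picture (480x640x3 uint8, blue, green, red); there is no depth.
- get_calibration(name): a dict with "intrinsics" (3x3 intrinsics, pixels), "rvec" (rotation vector, rad) and "tvec" (3), from world to camera coordinates, as OpenCV has them; the wrist camera has in their place "tool_from_camera" (4x4, takes a point from camera to tool coordinates, whose origin is the TCP and whose axes are the flange's). Camera axes: x right, y down, z forward; pixel columns grow to the right and rows downward; lengths in m; the calibration is good to about 2 mm. A picture is of the moment at which its call begins: read the wrist's pose just before it. get_calibration takes no time and is no camera call.
- job.job_done(): hands the job in; it is judged then, once.
The state is a dict: "clock": time; "joints": joint angles; "qd": joint speeds; "joint_torque": joint torques, N m; "ee_pos": TCP position; "tool_rot": TCP orientation; "wrist_force": force on the tool from outside, world axes, zero at the start; "moment": the same for the moment, N m; "width": opening from 0.0 (shut) to 1.0 (fully open); "grasp_force": force on a finger pad.
Only numpy, scipy, OpenCV 4.12 (cv2) and the standard library are available. Lean on these libraries where they do the work, as an engineer would, in place of code of your own. Each camera call takes 0.05 s, during which the arm holds its last target. There are 200 camera calls.

## Working session

There is one attempt and no reset: what is moved stays moved. The work goes in short steps, Python scripts to look and compute and a tool call to move; the robot and the scene stay as the last step left them, time stands still between calls to the robot, and variables do not carry over. Pictures are saved under pics/ and viewed, at most 10 in all, crops included, and the job is handed in when it is done.

Besides the shell and the picture viewer there is one more tool, called after "Call:" as a command line: name --argument value ..., lists and objects as JSON in quotes. carry_out: Moves the arm, as the interface text tells. Its arguments: {"type":"object","properties":{"plan":{"type":"array"},"newtons":{"type":"number"}},"required":["plan"]}

```bash
mkdir -p pics
cat > h.py <<'E'
import numpy as np, cv2
from plant import arm, snapshot, get_calibration, job
def cam(name, st=None):
    c=get_calibration(name); K=np.array(c["intrinsics"],float)
    if name=="wrist":
        from scipy.spatial.transform import Rotation as R
        st=st or arm.read_state(); w,x,y,z=st["tool_rot"]
        T=np.eye(4); T[:3,:3]=R.from_quat([x,y,z,w]).as_matrix(); T[:3,3]=st["ee_pos"]
        W=T@np.array(c["tool_from_camera"]); return K,W[:3,:3],W[:3,3]
    Rm=cv2.Rodrigues(np.array(c["rvec"],float))[0]; t=np.array(c["tvec"],float).ravel()
    return K,Rm.T,-Rm.T@t
def ray(C,u,v,z):
    K,R,p=C; d=R@np.linalg.inv(K)@np.array([u,v,1.]); return p+d*(z-p[2])/d[2]
def proj(C,P):
    K,R,p=C; q=K@(R.T@(np.array(P,float)-p)); return q[:2]/q[2]
E
python3 - <<'E'
from h import *
a=snapshot("scene");b=snapshot("top")
cv2.imwrite("pics/s0.png",a);cv2.imwrite("pics/t0.png",b)
for n in("scene","top"):
    print(n,cam(n)[2].round(3),ray(cam(n),320,240,0).round(3))
print(arm.read_state())
E
```

```text
scene [-0.009 -0.755  0.527] [0.63  0.201 0.   ]
top [0.368 0.001 0.969] [0.536 0.006 0.   ]
{'clock': 0.1, 'joints': array([-1.39420083,  0.53708677, -0.0044204 ,  1.53875721,  0.0026132 ,
        1.06730911, -0.07117363]), 'qd': array([-0.00011011, -0.001921  , -0.00088578, -0.00119435, -0.00064208,
       -0.00140829,  0.00099254]), 'joint_torque': array([ 2.03187898e-03, -5.84562492e+01,  1.05159122e+00, -2.59780401e+01,
        1.26191429e-02,  4.54214896e-03, -9.49133465e-06]), 'ee_pos': array([0.15618131, 0.6304937 , 0.30310982]), 'tool_rot': array([-2.63429938e-05,  1.21055697e-01,  9.92645412e-01, -7.77021298e-04]), 'wrist_force': array([-0.42719536,  0.40945881, -0.17307169]), 'moment': array([ 0.00190985, -0.00056255, -0.00144737]), 'grasp_force': 0.0, 'width': 1.001639889104727}
```

View pics/s0.png

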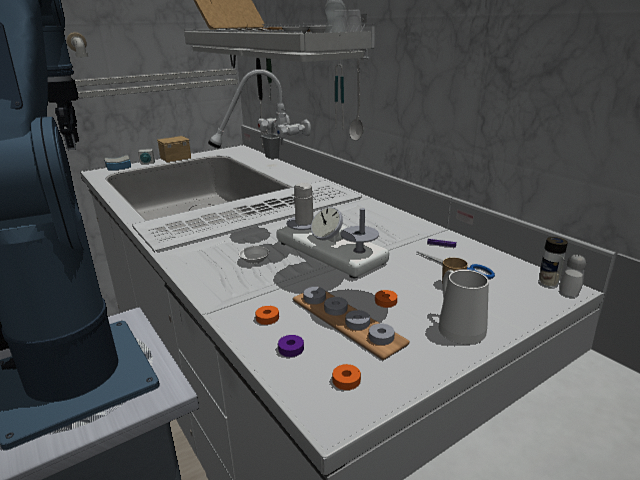

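View pics/t0.png

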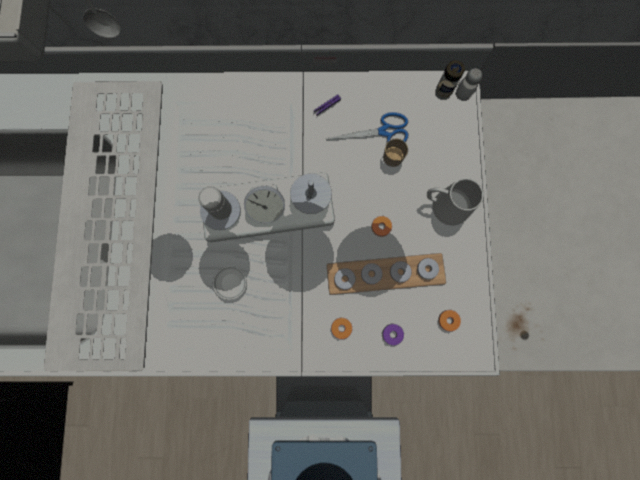

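Both views show the steel rings on the board: top (345,279), (373,273), (401,271), (428,268). The look-alikes are orange at (381,226), (342,328), (450,321) and purple at (393,335). I choose the steel ones on the board. The weight tray with its post is near top (311,193) and the shaker near (215,205). Next is a close crop and measurements.

Run:
```python
from h import *
b=cv2.imread("pics/t0.png");C=cam("top")
hsv=cv2.cvtColor(b,cv2.COLOR_BGR2HSV)
m=cv2.inRange(hsv,(5,60,40),(25,210,255)); m[:250]=0; m[300:]=0; m[:,:322]=0;m[:,450:]=0
big=cv2.morphologyEx(m,cv2.MORPH_CLOSE,np.ones((25,25)))
c=max(cv2.findContours(big,0,2)[0],key=cv2.contourArea);r=cv2.minAreaRect(c)
P=np.array([ray(C,*p,0.01)[:2] for p in cv2.boxPoints(r)]);print("board",r,P.round(3).tolist(),P.mean(0).round(4),np.linalg.norm(P-np.roll(P,1,0),axis=1).round(3))
# ring: non-wood inside board
ins=np.zeros_like(m);cv2.drawContours(ins,[c],-1,255,-1)
sm=cv2.bitwise_and(ins,cv2.inRange(hsv,(0,0,90),(180,60,255)))
for k in cv2.findContours(sm,0,2)[0]:
    if cv2.contourArea(k)>80:
        (u,v),rad=cv2.minEnclosingCircle(k);print("ring",round(u,1),round(v,1),round(rad,1),ray(C,u,v,0.026).round(4))
cv2.imwrite("pics/tc.png",cv2.resize(b[160:310,190:460],None,fx=2.95,fy=2.95,interpolation=cv2.INTER_CUBIC))
for z in(.085,.143): print(z,ray(C,311,193,z).round(4))
```

```text
board ((386.0263671875, 273.4114074707031), (30.972776412963867, 116.79460144042969), 84.74620056152344) [[0.481, -0.008], [0.505, -0.267], [0.436, -0.27], [0.413, -0.014]] [ 0.4588 -0.1397] [0.068 0.26  0.068 0.257]
ring 344.3 278.6 10.7 [ 0.446  -0.0466  0.026 ]
ring 404.0 273.0 9.8 [ 0.4579 -0.1763  0.026 ]
ring 427.8 268.4 10.9 [ 0.4677 -0.2283  0.026 ]
0.085 [0.6215 0.0243 0.085 ]
0.143 [0.6048 0.0227 0.143 ]
```

View pics/tc.png

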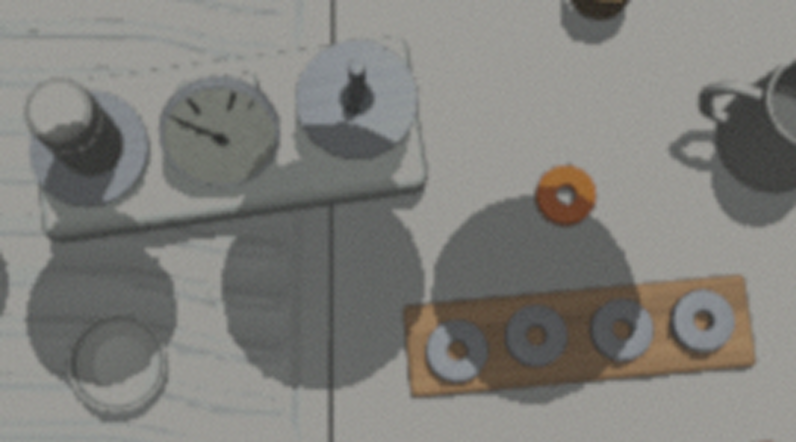

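Call:
carry_out --plan '[[[1,190,-320,50,-0.62],[1,190,-320,50,-0.62],[1,190,-320,50,-0.62],[1,190,-320,50,-0.62],[1,190,-320,50,-0.62],[1,190,-320,50,-0.62],[1,190,-320,50,-0.62],[1,190,-320,50,-0.62]]]'

```text
clock: 0.9
ee_pos: [0.3483, 0.3068, 0.3543]
tool_rot: [0.0, 0.42, 0.907, -0.0]
wrist_force: [0.3, -0.0, -0.0]
width: 0.997
grasp_force: 0.0
```

Run:
```python
from h import *
c=get_calibration("wrist");print(np.array(c["tool_from_camera"]).round(3),c["intrinsics"])
C=cam("top")
for u,v in((344.9,279),(371.7,273.2),(400.8,271.5),(428.3,268.8)):print(ray(C,u,v,.026).round(4))
S=cam("scene")
# triangulate post top: scene ~ find in crop
a=cv2.imread("pics/s0.png");cv2.imwrite("pics/sc.png",cv2.resize(a[170:280,260:400],None,fx=5,fy=5,interpolation=cv2.INTER_CUBIC))
```

```text
[[ 0.    -0.957 -0.291  0.073]
 [ 1.     0.001 -0.     0.001]
 [ 0.    -0.291  0.957 -0.07 ]
 [ 0.     0.     0.     1.   ]] [[336.11522227   0.         316.25249912]
 [  0.         336.11522227 240.84030426]
 [  0.           0.           1.        ]]
[ 0.4452 -0.0479  0.026 ]
[ 0.4576 -0.1062  0.026 ]
[ 0.4612 -0.1694  0.026 ]
[ 0.4669 -0.2293  0.026 ]
```

View pics/sc.png

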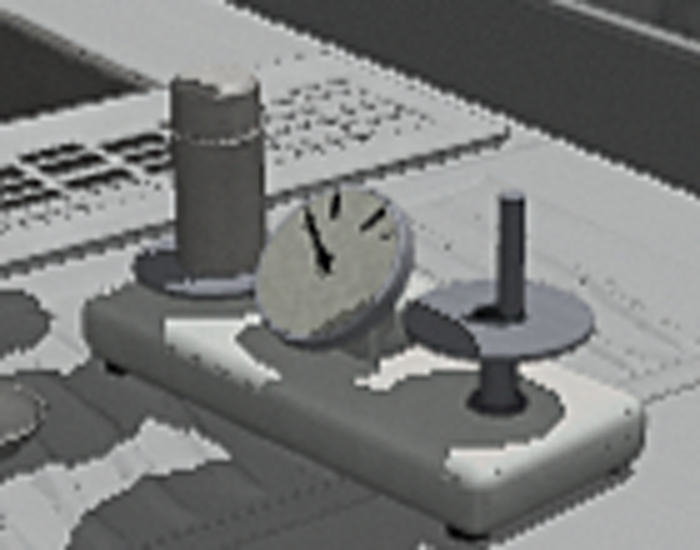

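Call:
carry_out --plan '[[[1,267,-283,-50,-0.615],[1,267,-283,-50,-0.615],[1,267,-283,-50,-0.615],[1,267,-283,-50,-0.615],[1,267,-283,-50,-0.615],[1,267,-283,-50,-0.615],[1,267,-283,-50,-0.615],[1,267,-283,-50,-0.615],[1,267,-283,-50,-0.615],[1,267,-283,-50,-0.615]]]'

```text
clock: 1.9
ee_pos: [0.6132, 0.0269, 0.3031]
tool_rot: [-0.0, 0.674, 0.739, -0.001]
wrist_force: [-0.1, 1.1, -0.0]
width: 0.999
grasp_force: 0.0
```

Run:
```python
from h import *
def tri(n):
    A=np.zeros((3,3));b=np.zeros(3)
    for C,u,v in n:
        K,R,p=C;d=R@np.linalg.inv(K)@np.array([u,v,1.]);d/=np.linalg.norm(d);M=np.eye(3)-np.outer(d,d);A+=M;b+=M@p
    return np.linalg.solve(A,b).round(4)
T,S=cam("top"),cam("scene")
print("post top",tri([(T,311,183.7),(S,362.2,209)]),"tray",tri([(T,310.7,193.2),(S,359.8,233.8)]))
print("scene only",ray(S,362.2,209,.143),ray(S,362,233.2,.085),ray(S,359.8,233.8,.085))
st=arm.read_state();w=snapshot("wrist");cv2.imwrite("pics/w0.png",w)
import json;json.dump({k:np.array(st[k]).tolist() for k in("ee_pos","tool_rot")},open("w0.json","w"));print(st["ee_pos"],st["tool_rot"])
```

```text
post top [0.6248 0.0222 0.1427] tray [0.622  0.0249 0.0821]
scene only [0.62543587 0.02149851 0.143     ] [0.62416398 0.01941222 0.085     ] [0.61807793 0.01981927 0.085     ]
[0.61318406 0.02693434 0.30308927] [-3.70966343e-04  6.74239022e-01  7.38512780e-01 -6.91578918e-04]
```

View pics/w0.png

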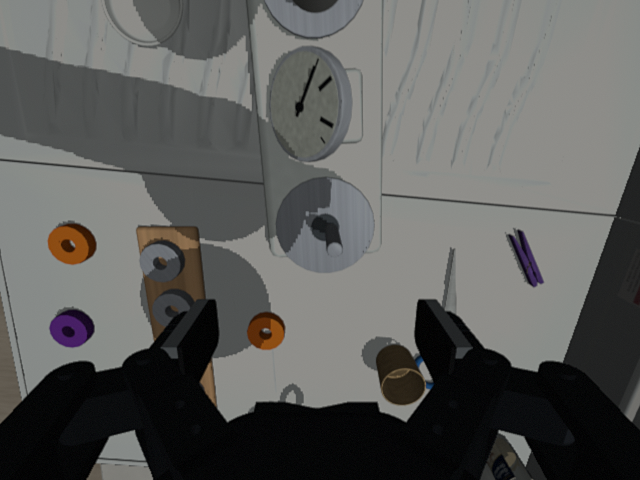

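Run:
```python
from h import *
import json
W=cam("wrist",json.load(open("w0.json")))
w=cv2.imread("pics/w0.png")
print("post",ray(W,335,248.5,.143).round(4),"tray",ray(W,325,225,.085).round(4))
for u,v in((161,262),(174,309)):print(ray(W,u,v,.026).round(4))
g=cv2.cvtColor(w,cv2.COLOR_BGR2GRAY)
for x,y,a,b in((161,262,18,26),):
    pass
T=cam("top");print("top-only post",ray(T,311,183.7,.143).round(4))
```

```text
post [0.6273 0.0265 0.143 ] tray [0.6212 0.0286 0.085 ]
[ 0.4486 -0.0444  0.026 ]
[ 0.461  -0.1011  0.026 ]
top-only post [0.6238 0.0228 0.143 ]
```

Call:
carry_out --plan '[[[1,-166,-74,-100,0],[1,-166,-74,-100,0],[1,-166,-74,-100,0],[1,-166,-74,-100,0],[1,-166,-74,-100,0],[1,-166,-74,-160,0],[1,-166,-74,-160,0],[1,-166,-74,-160,0]]]'

```text
clock: 2.75
ee_pos: [0.4466, -0.045, 0.1432]
tool_rot: [-0.001, 0.673, 0.74, -0.001]
wrist_force: [-0.0, -0.6, -0.0]
width: 1.002
grasp_force: 0.0
```

```bash
cat > look.py <<'E'
from h import *
import sys,json
st=arm.read_state();w=snapshot("wrist");cv2.imwrite(f"pics/{sys.argv[1]}.png",w)
json.dump({k:np.array(st[k]).tolist() for k in("ee_pos","tool_rot")},open(sys.argv[1]+".json","w"))
print(st["ee_pos"].round(4),st["wrist_force"].round(2),st["width"],st["clock"])
E
python3 look.py w1
python3 - <<'E'
from h import *
import json
W=cam("wrist",json.load(open("w1.json")));w=cv2.imread("pics/w1.png")
print(proj(W,(.447,-.046,.026)))
h=cv2.cvtColor(w,cv2.COLOR_BGR2HSV)
m=cv2.inRange(h,(5,60,30),(25,230,255))
# holes show wood: list small wood blobs
for k in cv2.findContours(m,cv2.RETR_CCOMP,2)[0]:
    A=cv2.contourArea(k)
    if A>60:
        (u,v),r=cv2.minEnclosingCircle(k);print(round(u),round(v),round(r,1),A,ray(W,u,v,.026).round(4))
E
```

```text
[ 0.4466 -0.045   0.1432] [-0.05 -0.57 -0.02] 1.001902137259198 2.75
[316.19073405 269.97412422]
324 349 8.1 73.5 [ 0.4572 -0.0999  0.026 ]
316 266 10.7 234.0 [ 0.4464 -0.0435  0.026 ]
322 302 110.5 19637.0 [ 0.4526 -0.0667  0.026 ]
324 349 36.9 3992.5 [ 0.4571 -0.1001  0.026 ]
315 266 39.3 4595.5 [ 0.4463 -0.0437  0.026 ]
149 232 41.2 4581.5 [ 0.3486 -0.032   0.026 ]
150 234 10.5 178.5 [ 0.3495 -0.033   0.026 ]
146 237 13.9 197.0 [ 0.3465 -0.0349  0.026 ]
172 224 28.4 360.5 [ 0.3618 -0.0258  0.026 ]
147 200 11.1 71.5 [ 0.3485 -0.0135  0.026 ]
```

Call:
carry_out --plan '[[[1,0,2,-30,0],[1,0,2,-50,0],[1,0,2,-58,0],[1,0,2,-58,0],[0.5,0,2,-58,0],[0.3,0,2,-58,0],[0.3,0,2,-58,0],[0.3,0,2,-58,0],[0.3,0,2,-58,0]]]' --newtons 30

```text
clock: 3.7
ee_pos: [0.4476, -0.0441, 0.087]
tool_rot: [0.0, 0.674, 0.739, 0.001]
wrist_force: [-2.7, 0.4, 11.8]
width: 0.515
grasp_force: 28.9
```

Run:
```python
from h import *
s=snapshot("scene");cv2.imwrite("pics/s1.png",cv2.resize(s[240:380,240:420],None,fx=4,fy=4,interpolation=cv2.INTER_CUBIC));print(arm.read_state()["width"])
```

```text
0.5129283300818327
```

View pics/s1.png

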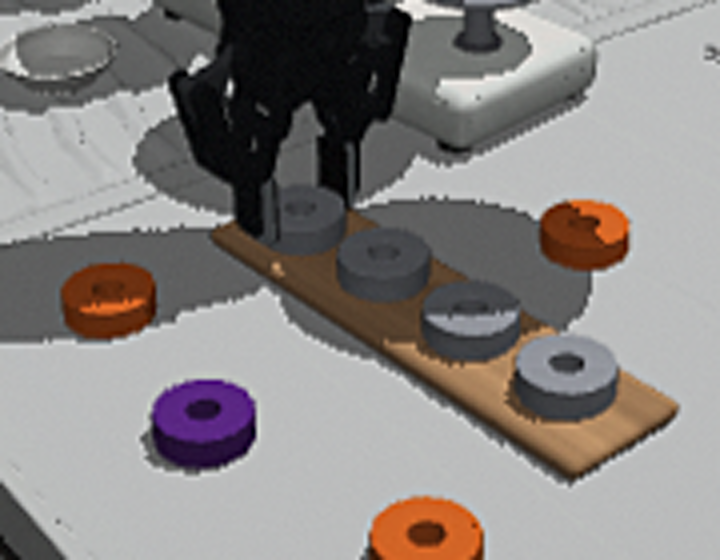

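The view shows the fingers gripping ring 1 (crop (310,215)) with the tips pressing the board, so I regrip 5 mm higher.

Call:
carry_out --plan '[[[0.62,0,0,0,0],[0.62,0,0,5,0],[0.62,0,0,5,0],[0.3,0,0,5,0],[0.3,0,0,5,0],[0.3,0,0,5,0],[0.3,0,0,5,0]]]' --newtons 40

```text
clock: 4.45
ee_pos: [0.4476, -0.0441, 0.0916]
tool_rot: [0.0, 0.674, 0.739, 0.0]
wrist_force: [-2.7, 0.8, 13.0]
width: 0.506
grasp_force: 38.6
```

Call:
carry_out --plan '[[[0.3,0,0,20,0],[0.3,0,0,60,0],[0.3,0,0,110,0],[0.3,0,0,159,0],[0.3,0,0,159,0],[0.3,0,0,159,0]]]'

```text
clock: 5.05
ee_pos: [0.4475, -0.0437, 0.2505]
tool_rot: [0.0, 0.673, 0.739, 0.001]
wrist_force: [-0.5, -0.5, -1.9]
width: 0.504
grasp_force: 41.9
```

```bash
python3 look.py w2
python3 - <<'E'
from h import *
w=cv2.imread("pics/w2.png");cv2.imwrite("pics/w2c.png",cv2.resize(w[200:400,180:460],None,fx=2.8,fy=2.8))
E
```

```text
[ 0.4475 -0.0437  0.2505] [-0.51 -0.48 -1.87] 0.5035673238105449 5.05
```

View pics/w2c.png

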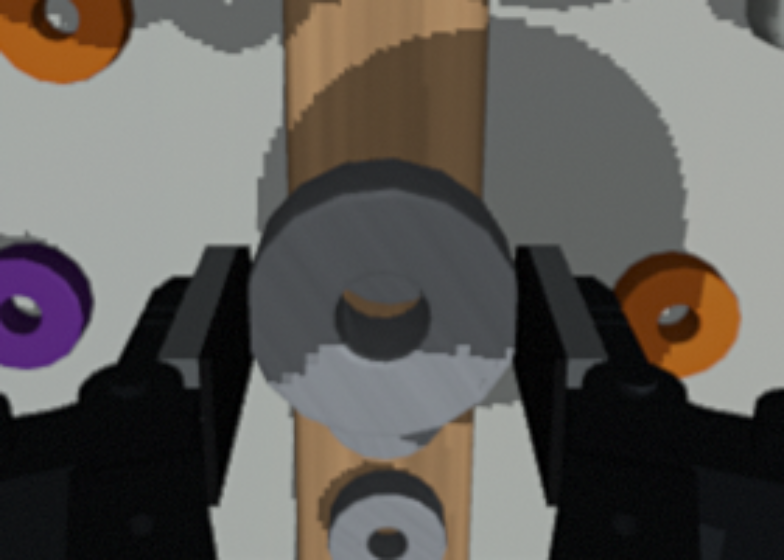

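Run:
```python
from h import *
import json
W=cam("wrist",json.load(open("w2.json")))
for u,v in((316.8,313.2),):print(ray(W,u,v,.185).round(4))
s=(W[0],W[1],W[2]);print(ray(W,180+383/2.8,200+325/2.8,.185).round(4), proj(W,(.4475,-.0437,.185)))
```

```text
[ 0.4487 -0.0447  0.185 ]
[ 0.4488 -0.0461  0.185 ] [314.40036153 311.01143777]
```

Call:
carry_out --plan '[[[0.3,45,18,0,0],[0.3,90,36,0,0],[0.3,135,54,0,0],[0.3,178.5,71,0,0],[0.3,178.5,71,0,0],[0.3,178.5,71,-10,0],[0.3,178.5,71,-18,0],[0.3,178.5,71,-20,0],[0.3,178.5,71,-20,0],[0.3,178.5,71,-20,0]]]'

```text
clock: 6.1
ee_pos: [0.6254, 0.0266, 0.2301]
tool_rot: [-0.0, 0.674, 0.739, 0.0]
wrist_force: [0.7, 0.4, -1.8]
width: 0.501
grasp_force: 41.9
```

Call:
carry_out --plan '[[[0.3,0,0,-4,0],[0.3,0,0,-8,0],[0.3,0,0,-12,0],[0.3,0,0,-12,0],[0.3,0,0,-12,0],[0.3,0,0,-12,0]]]'

```text
clock: 6.7
ee_pos: [0.6259, 0.0269, 0.218]
tool_rot: [0.0, 0.673, 0.739, 0.0]
wrist_force: [-0.3, 0.2, -0.5]
width: 0.503
grasp_force: 41.9
```

```bash
cat > dial.py <<'E'
from h import *
import sys
# needle angle: dark pixels in dial of scene view; tip direction from pivot (325,224) image px
def needle(s):
    x0,y0,x1,y1=310,206,345,242
    g=cv2.cvtColor(cv2.resize(s[y0:y1,x0:x1],None,fx=4,fy=4,interpolation=cv2.INTER_CUBIC),cv2.COLOR_BGR2GRAY)
    return g
s=snapshot("scene");a=cv2.imread("pics/s0.png");cv2.imwrite("pics/"+sys.argv[1]+".png",s)
for im in(a,s): 
    g=cv2.cvtColor(im,cv2.COLOR_BGR2GRAY)
    print("\n".join("".join("#" if v<70 else "." if v>110 else "+" for v in r) for r in g[207:242,310:344])+"\n")
E
python3 dial.py s2; python3 -c "
from h import *
for i in range(1):
  s=arm.read_state();print(s['wrist_force'],s['moment'])"
```

```text
++#.......++++++++................
++#...+#++++.+...+......+.........
++#+++++...+....+#................
+++++..+........+#.........+......
++#++......+....##........+.......
++#........#....##.......##.......
++#........##...#+......##+.......
++#........##..........##.........
++#........+#.........##+.........
++#.........##..............+.....
++#+........+#............++......
++#.........+#....................
+++..........##...................
+++..........##+...............+..
++...........####.............++..
++...........###..............+++.
++............##..............+++.
+............++#+.............++..
..............+..............+++..
.............................++...
+...........................+++...
#..........................+##....
#.......................+.+##+....
+.....................++++###..++#
++...................++++####..+##
..................++++++####+.+###
.................++++++####++++###
..++...........+++++++####+++++###
++++..........+++++++###+++++++###
++++++++....+++++++#####+++++++###
++++++#.....+++++######+++++++++##
+++++++########
[... 727 characters left out ...]
........+#..............++..
.............................+++..
.............................++...
+...........................+++...
#..........................+++....
#.......................+.++#+....
+.....................+.++###..++#
++...................++++####..+##
..................++++++###++.+##+
.................++++++####++.+###
..++...........+++++++###++++++#+#
++++..........+++++++###+++++++##+
++++++++....+++++++####++++++++###
+++++++.....+++++#####++++++++++##
+++++.+#############++++++++++++#+
+++++..++#######++++++++++++++#...
++++++++..++++++..+++++++++++.....
.++++++++.+.........++++++........

[-0.166133    0.09303127 -2.79898934] [ 0.01494951 -0.04370536  0.03398382]
```

Call:
carry_out --plan '[[[0.3,0,0,-8,0],[0.3,0,0,-16,0],[0.3,0,0,-24,0],[0.3,0,0,-32,0],[0.3,0,0,-40,0],[0.3,0,0,-46,0],[0.3,0,0,-48,0],[0.3,0,0,-48,0]]]'

```text
clock: 7.55
ee_pos: [0.6256, 0.0269, 0.1696]
tool_rot: [-0.0, 0.674, 0.739, -0.0]
wrist_force: [-0.1, 0.2, -1.3]
width: 0.499
grasp_force: 41.9
```

Call:
carry_out --plan '[[[0.3,0,0,-1.5,0],[0.3,0,0,-3,0],[0.3,0,0,-3,0],[0.3,0,0,-3,0]]]'

```text
clock: 7.95
ee_pos: [0.6258, 0.0269, 0.167]
tool_rot: [0.0, 0.673, 0.739, 0.0]
wrist_force: [-0.3, -0.9, -1.6]
width: 0.497
grasp_force: 42.0
```

Call:
carry_out --plan '[[[0.3,0,0,-1,0],[0.3,0,0,-2,0],[0.3,0,0,-2,0],[0.3,0,0,-2,0]]]'

```text
clock: 8.35
ee_pos: [0.6259, 0.0269, 0.165]
tool_rot: [0.0, 0.673, 0.739, 0.0]
wrist_force: [0.2, -0.2, 0.9]
width: 0.504
grasp_force: 42.2
```

Call:
carry_out --plan '[[[0.8,0,0,0,0],[0.8,0,0,0,0],[0.8,0,0,0,0],[0.8,0,0,30,0],[0.8,0,0,75,0],[0.8,-40,-30,75,0],[0.8,-80,-60,75,0],[0.8,-120,-90,75,0],[0.8,-160,-120,60,0],[0.8,-168.5,-129,20,0]]]'

```text
clock: 9.35
ee_pos: [0.4554, -0.1053, 0.187]
tool_rot: [0.002, 0.675, 0.738, 0.002]
wrist_force: [1.0, 0.8, -1.0]
width: 0.798
grasp_force: 0.0
```

Call:
carry_out --plan '[[[1,0,0,-41,0],[1,0,0,-41,0],[1,0,0,-41,0],[1,0,0,-41,0]]]'

```text
clock: 9.75
ee_pos: [0.4588, -0.1021, 0.1456]
tool_rot: [0.001, 0.673, 0.739, 0.001]
wrist_force: [0.6, 0.9, -0.1]
width: 0.994
grasp_force: 0.0
```

```bash
python3 look.py w3; python3 dial.py s3 | tail -36 | head -20
cat > holes.py <<'E'
from h import *
import json,sys
n=sys.argv[1]
W=cam("wrist",json.load(open(n+".json")));w=cv2.imread(f"pics/{n}.png")
m=cv2.inRange(cv2.cvtColor(w,cv2.COLOR_BGR2HSV),(5,60,30),(25,230,255))
for k in cv2.findContours(m,cv2.RETR_CCOMP,2)[0]:
    A=cv2.contourArea(k)
    if A>60:
        (u,v),r=cv2.minEnclosingCircle(k)
        if r<60: print(round(u),round(v),round(r,1),A,ray(W,u,v,.026).round(4))
E
python3 holes.py w3
```

```text
[ 0.4588 -0.1021  0.1456] [ 0.61  0.91 -0.07] 0.9941509954340867 9.75
++#.##############################
+++.##############################
++++##############################
+++.##############################
++++##############################
+++.##############################
+++.##############################
+++.##############################
+++.##############################
+++.##############################
+++.##############################
+++.##############################
+++..#############################
++...#############################
++...#############################
++....############################
+.....############################
+.....############################
......+###########################
......############################
144 458 17.9 260.5 [ 0.3487 -0.2621  0.026 ]
310 353 7.6 68.5 [ 0.4612 -0.1626  0.026 ]
466 309 37.0 2759.5 [ 0.5564 -0.1216  0.026 ]
471 315 11.3 177.5 [ 0.5601 -0.1251  0.026 ]
465 310 8.3 87.5 [ 0.5556 -0.1219  0.026 ]
444 292 13.7 166.0 [ 0.5403 -0.1109  0.026 ]
470 282 18.8 205.5 [ 0.5543 -0.1036  0.026 ]
312 266 10.6 230.0 [ 0.4571 -0.1018  0.026 ]
309 354 36.1 3862.0 [ 0.4612 -0.163   0.026 ]
312 267 38.6 4465.5 [ 0.4571 -0.1021  0.026 ]
122 137 47.4 5745.0 [ 0.3489 -0.0374  0.026 ]
118 140 14.2 171.0 [ 0.3466 -0.0392  0.026 ]
124 138 12.3 255.0 [ 0.3504 -0.0378  0.026 ]
115 131 9.9 99.5 [ 0.3458 -0.0348  0.026 ]
148 144 32.0 499.0 [ 0.3625 -0.0395  0.026 ]
142 106 12.7 104.5 [ 0.3604 -0.0211  0.026 ]
```

Call:
carry_out --plan '[[[1,0,0,-25,0],[1,0,0,-45,0],[1,0,0,-53,0],[1,0,0,-53,0],[0.5,0,0,-53,0],[0.3,0,0,-53,0],[0.3,0,0,-53,0],[0.3,0,0,-53,0],[0.3,0,0,-53,0]]]'

```text
clock: 10.75
ee_pos: [0.4576, -0.1021, 0.0919]
tool_rot: [0.0, 0.673, 0.739, 0.0]
wrist_force: [-2.0, 0.5, 9.6]
width: 0.5
grasp_force: 39.2
```

Call:
carry_out --plan '[[[0.3,0,0,20,0],[0.3,0,0,60,0],[0.3,0,0,110,0],[0.3,0,0,159,0],[0.3,0,0,159,0],[0.3,0,0,159,0],[0.3,0,0,159,0]]]'

```text
clock: 11.45
ee_pos: [0.4563, -0.1016, 0.2489]
tool_rot: [-0.001, 0.673, 0.739, -0.001]
wrist_force: [-0.8, 0.2, -1.2]
width: 0.5
grasp_force: 41.8
```

```bash
python3 look.py w4; python3 dial.py s4 | tail -36 | head -20
python3 - <<'E'
from h import *
# hole offset compared with w2: template match of ring patch
a=cv2.imread("pics/w2.png",0);b=cv2.imread("pics/w4.png",0)
r=cv2.HoughCircles(cv2.medianBlur(b[200:400,180:460],3),cv2.HOUGH_GRADIENT,1,200,param1=80,param2=12,minRadius=13,maxRadius=20);print(r+np.array([180,200,0]) if r is not None else r)
r=cv2.HoughCircles(cv2.medianBlur(a[200:400,180:460],3),cv2.HOUGH_GRADIENT,1,200,param1=80,param2=12,minRadius=13,maxRadius=20);print(r+np.array([180,200,0]) if r is not None else r)
cv2.imwrite("pics/w4c.png",cv2.resize(b[200:400,180:460],None,fx=2.8,fy=2.8))
E
```

```text
[ 0.4563 -0.1016  0.2489] [-0.8   0.2  -1.24] 0.49980752062127326 11.45
###########.#######.........+#####
###########.#######.....+...+#####
###################.........######
##################+.........######
##################........+.######
##################.......##.######
##################......##+.######
++################.....##...######
+++.+############+....##....+#####
+++...############..........######
+++...#############.......+++#####
+++...#############.........+#####
+++...#############.........+#####
++....#############.........+#####
++....#############.........+#####
++....#############.........+#####
+.....#############.........+#####
+.....#############.........+#####
......#############++#######+#####
......##############+++++++++++++#
[[[315.5        312.5         17.70000076]]]
[[[424.5        312.5         19.39999962]
  [189.5        312.5         19.39999962]]]
```

Call:
carry_out --plan '[[[0.3,42,32,0,0],[0.3,84,64,0,0],[0.3,126,96,0,0],[0.3,168.5,129,0,0],[0.3,168.5,129,0,0],[0.3,168.5,129,0,0],[0.3,168.5,129,-10,0],[0.3,168.5,129,-20,0],[0.3,168.5,129,-20,0]]]'

```text
clock: 12.45
ee_pos: [0.6237, 0.0257, 0.2276]
tool_rot: [-0.001, 0.674, 0.739, -0.002]
wrist_force: [-0.2, 0.9, -2.1]
width: 0.498
grasp_force: 41.8
```

Call:
carry_out --plan '[[[0.3,0,0,-4,0],[0.3,0,0,-8,0],[0.3,0,0,-12,0],[0.3,0,0,-12,0],[0.3,0,0,-12,0]]]'

```text
clock: 12.95
ee_pos: [0.6258, 0.027, 0.2179]
tool_rot: [0.0, 0.673, 0.739, -0.0]
wrist_force: [0.5, 0.6, -0.9]
width: 0.504
grasp_force: 41.8
```

```bash
python3 dial.py s5 | tail -36 | head -20;python3 -c "
from h import *
s=arm.read_state();print(s['wrist_force'],s['moment'],s['ee_pos'])"
```

```text
++#.......+++++..+................
++#...+#++++.....+......+.........
++++++++...+....+#................
+++++...........+#.........+......
++#++......+....##........+.......
+++........#....##.......##.......
++#........##...#+......##+.......
++#........##..........##.........
++#........+#.........##..........
++#.........##....................
+++.........+#............++......
+++..........#....................
+++..........##...................
++...........##+...............+..
++...........####..............+..
++...........+##..............++..
+.............##..............+++.
+.............+#..............++..
.............................+++..
.............................++...
[-0.47508795  0.41737763 -1.86021261] [-0.03804518 -0.00718914 -0.01926982] [0.62587305 0.02695257 0.21803846]
```

Call:
carry_out --plan '[[[0.3,0,0,-8,0],[0.3,0,0,-16,0],[0.3,0,0,-24,0],[0.3,0,0,-30,0],[0.3,0,0,-34,0],[0.3,0,0,-35,0],[0.3,0,0,-36,0],[0.3,0,0,-37,0],[0.3,0,0,-37,0],[0.3,0,0,-37,0]]]'

```text
clock: 14.0
ee_pos: [0.6258, 0.0269, 0.1811]
tool_rot: [0.0, 0.673, 0.739, 0.0]
wrist_force: [-1.4, -0.9, -0.7]
width: 0.5
grasp_force: 42.0
```

Call:
carry_out --plan '[[[0.3,0,0,-1,0],[0.3,0,0,-1,0],[0.55,0,0,-1,0],[0.7,0,0,-1,0],[0.8,0,0,-1,0],[0.8,0,0,10,0],[0.8,0,0,40,0],[0.8,0,0,70,0],[0.8,0,0,70,0],[0.8,0,0,70,0]]]'

```text
clock: 15.0
ee_pos: [0.6262, 0.027, 0.2521]
tool_rot: [0.001, 0.673, 0.739, 0.001]
wrist_force: [-0.3, 0.9, -0.9]
width: 0.799
grasp_force: 0.0
```

```bash
python3 dial.py s6 | tail -36 | head -20;python3 -c "
from h import *
s=cv2.imread('pics/s6.png');cv2.imwrite('pics/s6c.png',cv2.resize(s[130:270,270:400],None,fx=4.2,fy=4.2,interpolation=cv2.INTER_CUBIC))"
```

```text
++#.......+++++..+................
++#...+#++++.+...+......+.........
++++++++...+.....#................
+++++...........+#.........+......
+++++......+.+..##........+.......
+++........+##..##.......##.......
++#.........+#..#+......##+.......
++#.........+#.........##.........
++#..........#+.......##..........
++#.........+##...................
+++..........##...........++......
++#..........##...................
+++..........+#...................
++...........+##...............+..
++...........+###..............+..
++...........+##..............++..
..............##..............+++.
..............+#..............++..
.............................+++..
.............................++...
```

View pics/s6c.png

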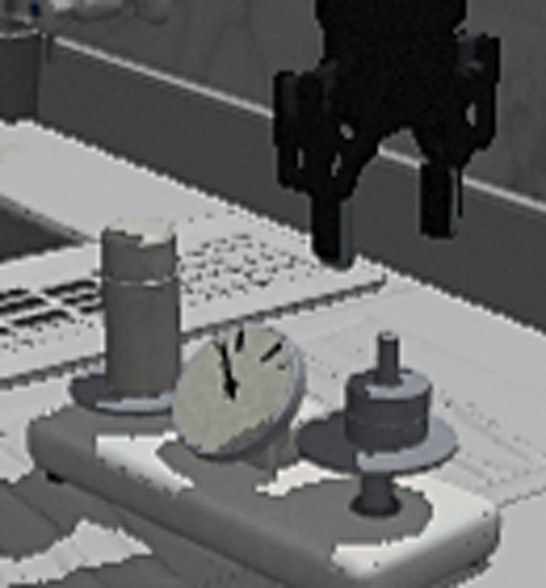

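Call:
carry_out --plan '[[[1,-32,-38,0,0],[1,-64,-76,0,0],[1,-96,-114,0,0],[1,-130,-152,0,0],[1,-164.5,-191,-40,0],[1,-164.5,-191,-80,0],[1,-164.5,-191,-107,0],[1,-164.5,-191,-107,0],[1,-164.5,-191,-107,0],[1,-164.5,-191,-107,0]]]'

```text
clock: 16.05
ee_pos: [0.4624, -0.164, 0.1451]
tool_rot: [0.001, 0.673, 0.739, 0.001]
wrist_force: [-0.8, -1.2, 0.1]
width: 0.997
grasp_force: 0.0
```

```bash
python3 look.py w5; python3 holes.py w5; python3 dial.py s7 | tail -36 | head -20
```

```text
[ 0.4624 -0.164   0.1451] [-0.77 -1.21  0.09] 0.9974078833427783 16.05
314 352 7.5 61.5 [ 0.4678 -0.2228  0.026 ]
312 268 10.6 220.5 [ 0.4612 -0.1651  0.026 ]
483 221 41.4 4150.0 [ 0.5565 -0.1264  0.026 ]
484 230 8.7 69.0 [ 0.5582 -0.1322  0.026 ]
482 222 11.0 195.5 [ 0.5559 -0.1276  0.026 ]
494 218 7.6 97.5 [ 0.5622 -0.1244  0.026 ]
314 352 36.1 3873.5 [ 0.4677 -0.2233  0.026 ]
313 269 38.7 4471.0 [ 0.4614 -0.1655  0.026 ]
105 22 53.8 4954.5 [ 0.3485 -0.0458  0.026 ]
122 56 26.6 285.0 [ 0.3554 -0.0599  0.026 ]
99 20 10.8 120.5 [ 0.3456 -0.0453  0.026 ]
108 16 13.0 280.5 [ 0.3503 -0.0433  0.026 ]
++#.......+++++..+.......+########
+++...+#++++.....+.......+########
++++++++...+.....#.......+########
+++++...........+#........########
++++.......+.+..##........########
+++........+##..##.......+########
+++.........+#..#.......+#########
+++..........#.........##+########
+++..........#+.......##..########
+++..........##...........########
+++..........+#...........########
+++..........+#...........########
+++..........+#...........########
++............##..........########
++...........+##+.........########
+............+##..........########
..............##..........########
..............+#..........########
..........................########
..........................########
```

The needle has settled at about 0.2, short of the first mark, so a third ring is needed.

Call:
carry_out --plan '[[[1,0,-1.5,-25,0],[1,0,-1.5,-45,0],[1,0,-1.5,-53,0],[1,0,-1.5,-53,0],[0.5,0,-1.5,-53,0],[0.3,0,-1.5,-53,0],[0.3,0,-1.5,-53,0],[0.3,0,-1.5,-53,0],[0.3,0,-1.5,-53,0]]]'

```text
clock: 17.05
ee_pos: [0.4617, -0.1657, 0.0922]
tool_rot: [0.0, 0.674, 0.739, 0.001]
wrist_force: [-1.9, 0.7, 12.4]
width: 0.503
grasp_force: 38.8
```

Call:
carry_out --plan '[[[0.3,0,0,20,0],[0.3,0,0,60,0],[0.3,0,0,110,0],[0.3,0,0,159,0],[0.3,0,0,159,0],[0.3,0,0,159,0],[0.3,0,0,159,0]]]'

```text
clock: 17.75
ee_pos: [0.4604, -0.165, 0.2489]
tool_rot: [-0.001, 0.673, 0.739, -0.0]
wrist_force: [-0.4, 0.4, -2.8]
width: 0.505
grasp_force: 41.1
```

```bash
python3 look.py w6
python3 - <<'E'
from h import *
for n in("w2","w4","w6"):
    b=cv2.imread(f"pics/{n}.png",0)
    r=cv2.HoughCircles(cv2.medianBlur(b[280:345,285:350],3),cv2.HOUGH_GRADIENT,1,200,param1=80,param2=8,minRadius=14,maxRadius=20);print(n,r+np.array([285,280,0]) if r is not None else r)
E
```

```text
[ 0.4604 -0.165   0.2489] [-0.38  0.43 -2.77] 0.5050196544658563 17.75
w2 [[[316.5        311.5         17.10000038]]]
w4 [[[315.5        312.5         17.70000076]]]
w6 [[[316.5        315.5         16.70000076]]]
```

Call:
carry_out --plan '[[[0.3,33,39,0,0],[0.3,66,78,0,0],[0.3,99,117,0,0],[0.3,132,156,0,0],[0.3,164.5,193,0,0],[0.3,164.5,193,0,0],[0.3,164.5,193,0,0],[0.3,164.5,193,-10,0],[0.3,164.5,193,-20,0],[0.3,164.5,193,-20,0]]]'

```text
clock: 18.8
ee_pos: [0.6239, 0.0261, 0.2276]
tool_rot: [-0.001, 0.674, 0.739, -0.002]
wrist_force: [0.4, 0.8, -1.8]
width: 0.503
grasp_force: 41.2
```

Call:
carry_out --plan '[[[0.3,0,0,-4,0],[0.3,0,0,-8,0],[0.3,0,0,-12,0],[0.3,0,0,-16,0],[0.3,0,0,-16,0],[0.3,0,0,-16,0]]]'

```text
clock: 19.4
ee_pos: [0.6258, 0.0275, 0.2139]
tool_rot: [0.0, 0.673, 0.739, -0.0]
wrist_force: [-1.4, 1.2, -0.3]
width: 0.508
grasp_force: 41.2
```

```bash
python3 dial.py s8 | tail -36 | head -20;python3 -c "
from h import *
s=arm.read_state();print(s['wrist_force'],s['moment'],s['ee_pos'])"
```

```text
++#.......+++++..+................
++#...+#++++.+...+......+.........
++++++++...+.....#................
+++++...........+#.........+......
+++++......+.+..##........+.......
++#........+##..##.......##.......
++#.........+#..#+......##+.......
++#.........+#.........##.........
++#..........#+.......##..........
+++.........+##...................
+++..........##...........++......
+++..........##...................
+++..........+#...................
++...........+##...............+..
++...........+###..............+..
+............+##..............++..
..............##..............++..
..............+#..............++..
.............................+++..
.............................++...
[ 0.49347366  0.09004501 -2.04912751] [ 0.02393962 -0.01695261  0.039345  ] [0.62587198 0.02742649 0.21402713]
```

Call:
carry_out --plan '[[[0.3,0,0,-8,0],[0.3,0,0,-14,0],[0.3,0,0,-18,0],[0.3,0,0,-20,0],[0.3,0,0,-23,0],[0.3,0,0,-26,0],[0.3,0,0,-29,0],[0.3,0,0,-32,0],[0.3,0,0,-32,0],[0.3,0,0,-32,0]]]'

```text
clock: 20.45
ee_pos: [0.6257, 0.0274, 0.1819]
tool_rot: [-0.0, 0.673, 0.739, -0.0]
wrist_force: [-1.5, 0.2, 0.9]
width: 0.506
grasp_force: 41.5
```

```bash
python3 dial.py s9 | tail -36 | head -20;python3 -c "
from h import *
s=arm.read_state();print(s['wrist_force'],s['moment'],s['ee_pos'])"
```

```text
++#.......+++++..+................
++#...+#++++.....+......+.........
++++++++...+.....#................
+++.............+#.........+......
+++........+....##...+#...+.......
+++........+....##...#+..##.......
+++.............#...##..##+.......
++#................+#..##.........
+++...............+#..##..........
+++...............#+..............
++...............##.......++......
................+#................
................#+................
..............###.................
+#...........+##+..............+..
#+...........###..............++..
.............##+..............++..
+............#................++..
+............................+++..
+...........+................++...
[-1.74357235 -0.63537274  0.76388622] [-0.00651646  0.32866303 -0.01457863] [0.62570464 0.02738305 0.18195026]
```

Call:
carry_out --plan '[[[0.55,0,0,1,0],[0.7,0,0,1,0],[0.8,0,0,1,0],[0.8,0,0,10,0],[0.8,0,0,40,0],[0.8,0,0,80,0],[0.8,-30,-30,100,0],[0.8,-60,-60,100,0],[0.8,-60,-60,100,0],[0.8,-60,-60,100,0]]]'

```text
clock: 21.5
ee_pos: [0.5656, -0.0332, 0.2828]
tool_rot: [0.0, 0.674, 0.739, 0.001]
wrist_force: [0.4, 0.1, -0.0]
width: 0.797
grasp_force: 0.0
```

Call:
carry_out --plan '[[[0.8,0,0,0,0],[0.8,0,0,0,0],[0.8,0,0,0,0],[0.8,0,0,0,0],[0.8,0,0,0,0],[0.8,0,0,0,0]]]'

```text
clock: 22.1
ee_pos: [0.5658, -0.0325, 0.2818]
tool_rot: [-0.0, 0.673, 0.739, -0.0]
wrist_force: [-0.6, -0.2, 0.2]
width: 0.802
grasp_force: 0.0
```

```bash
python3 dial.py s10 | tail -36 | head -20;python3 -c "
from h import *
s=cv2.imread('pics/s10.png');cv2.imwrite('pics/s10c.png',cv2.resize(s[170:370,250:420],None,fx=3,fy=3,interpolation=cv2.INTER_CUBIC))"
```

```text
++#.......+++++..+................
++#...+#++++.+...+......+.........
++++++++...+.....#................
+++++...........+#..+......+......
+++++......+....##.+#.....+.......
+++........+....##.##....##.......
+++.............#.+#....##+.......
+++...............#+...##.........
+++..............+#...##..........
+++..............#+...............
++..............+#........++......
................#.................
...............+#.................
..............+#+.................
.............+##+..............+..
++...........###..............++..
#+...........##+..............++..
+............#................++..
+............................+++..
+...........+................++...
```

View pics/s10c.png

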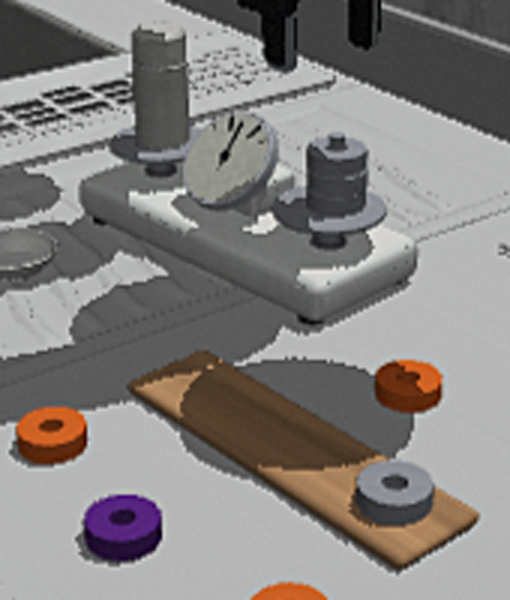

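The picture shows three rings stacked flush on the post (crop (335,175)). The needle rests between the bold marks (crop (232,140)), and the fourth ring is still on the board (395,490). I'm handing the job in.

```bash
python3 -c "
from plant import job
print(job.job_done())"
```

```text
the job is handed in; nothing more can be done
None
```

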